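# Run up the bobbin winder

## Task

On the bench bobbin winder, use a fingertip to push the tall ball-topped speed lever from the end of its slot nearest the start button, past the middle notch, until it sits in the last notch at the far end; only then press the big round start button fully down and let it come back up. Just push and press: leave the short flat tension lever as it is, pick nothing up, and do not disturb the spools and other things on and around the winder.

Things in the scene. Friction and masses are not known exactly. Their poses are not given: they have to be found in the camera images.
- winder: Bench bobbin winder, fixed to the table: white box 170 (x) by 290 (y) by 70 mm high. Origin: centre of its underside, on the table. +x points away from the operator, +y to the operator's left, z up; it stands turned by up to 0.5 rad. Its top is flat; in its frame the speed lever's slot runs along y, centred at (-35, 45) mm, and the start button is at (-45, -95) mm.
- spindle_tip (a point): Top of the fixed upright winding spindle at the winder's rear left, at (40, 95) mm in its frame and 130 mm above the table. It carries a bobbin 44 mm in diameter whose top is 112 mm above the table, on a disc 52 mm in diameter.
- speed (a joint): Speed lever angle, rad, growing as the ball moves to the winder's +y. 0: off, leaning 0.42 to -y, towards the start button. 0.42: upright, first notch (slow). 0.84: leaning 0.42 to +y, second notch (fast); hard stop at 0.85. Sprung notches hold it at these three; released in between it snaps to the nearest. Leaving a notch takes about 6 N at the ball.
- speed_pivot (a point): The speed lever's pivot, hidden inside the winder 40 mm above the table at (-35, 45) mm in the winder's frame; the lever swings about a line along the winder's x through it. A steel rod 10 mm thick runs from here to the ball, through a slot in the winder's top (70 mm above the table).
- speed_knob (a point): Centre of the speed lever's black ball, 26 mm in diameter, 82 mm from the pivot, moving with the lever; 115 mm above the table at either end, 122 mm when upright. Pushed on its -y side, ball or rod.
- start (a joint): Start button travel, m: 0 up, 0.006 fully down. Springs back by itself; fully down takes 5 N.
- start_top (a point): Centre of the top of the start button, a round grey push button 30 mm in diameter in a black housing, the only button on the winder; its top stands 22 mm above the winder's top (92 mm above the table). Pressed straight down.
- tension_tip (a point): Top of the thread-tension lever, a short flat steel bar 7 by 10 mm standing about 27 mm above the winder's top, at the rear; it starts at any angle up to 0.25 rad either way. To be left alone.
- spare_bobbin: Loose wound bobbin, 32 mm diameter, 30 mm high, upright in a low tray at the winder's rear right, (45, -105) mm in its frame; top 102 mm above the table. Origin: centre of its underside. Leave alone.
- dark_spool: Loose small spool of dark brown thread, 28 mm diameter, 50 mm high, upright on the table in front of the winder. Origin: centre of its underside. Leave alone.
- white_spool: Loose white thread spool, 42 mm diameter, 95 mm high, upright to the right of the winder. Origin: centre of its underside. Leave alone.
- thread_cone: Loose beige thread cone, 68 mm wide at the foot, 115 mm high, upright to the left of the winder. Origin: centre of its underside. Leave alone.
- pin_dish: Loose dark blue round pin dish, 104 mm diameter, 25 mm high. Origin: centre of its underside. Leave alone.
- tape_case: Loose round white tape-measure case, 50 mm diameter, 18 mm high, in front of the winder. Origin: centre of its underside. Leave alone.
- chalk_box: Loose cardboard chalk box, 75 by 50 by 22 mm, to the right of the winder towards the back. Origin: centre of its underside. Leave alone.

How it is judged:
On the way, in this order (a step that is already met when the one before it is completed fails the run):
1. the speed lever rests in its second (last) notch (value of joint speed above 0.77 rad and value of joint start below 0.0015 m), for 0.2 s.
2. the start button is pressed down (value of joint start above 0.0045 m and value of joint speed above 0.77 rad), for 0.05 s.
At the end, for the whole second after the job is handed in: The speed lever rests in its second notch (angle above 0.77 rad of 0.84), the start button is up again (within 1.5 mm), the tension lever's tip is within 10 mm and every loose thing within 20 mm of where it began (all of step 1 and distance of tension_tip from where it was at the start of the episode below 0.01 m and distance of each of spare_bobbin, dark_spool, white_spool, thread_cone, pin_dish, tape_case, chalk_box from where it was at the start of the episode below 0.02 m); the robot touches nothing.
It fails at once if the start button is pressed before the speed lever is in its second notch (value of joint start above 0.003 m and value of joint speed below 0.7 rad).
It fails at once if the tension lever is shifted (tip more than 10 mm) (distance of tension_tip from where it was at the start of the episode above 0.01 m).
It fails at once if a spool or another bystander is lifted, carried or shoved (more than 20 mm) (distance of any of spare_bobbin, dark_spool, white_spool, thread_cone, pin_dish, tape_case, chalk_box from where it was at the start of the episode above 0.02 m).
It also fails if it takes over 43 s, if anything falls off the work surface, if the arm or the gripper's body presses on something with over 40 N, if the wrist force passes 120 N, or if a joint passes its speed limit or range.

## Robot

A 6-joint arm with a two-finger parallel gripper is mounted at the origin on the work surface. World frame = base frame: x ahead of the robot, y to its left, z up, the work surface at z = 0. Lengths are in m, angles in rad, forces in N, time in s.
With the tool pointing down it reaches from about 0.375 to 0.975 m from the base axis. Payload 3.8 kg.
Tool frame: the origin (TCP) lies midway between the tips of the shut fingers; the grasp point (between the pads) lies 19 mm behind it; z points along the fingers, y is the direction in which the jaws open and shut (so a half turn about z gives the same grasp; the last joint's range is limited). The gripper opens to 85 mm and grips with 20 to 120 N. Pads are 22 mm wide; open, the fingers measure 114 mm over their backs; the gripper's body (76 mm by 85 mm) begins 54 mm behind the grasp point. The pads swing forward as they close: fully open they stand 13 mm farther back than shut.
Start: joints at [-1.287, 0.264, 1.604, -0, 1.274, -0.037], TCP at [0.213, -0.641, 0.231] pointing down, gripper open.
Joint ranges: [-2.63, 2.63], [-0.94, 2.18], [0.31, 2.57], [-1.31, 4.45], [0, 2.66], [-2.55, 2.55]. Speed limits (rad/s): [2.57, 2.57, 3.14, 3.14, 3.14, 3.14].

## Interface

Orientations are given as a rotation vector (axis times angle).
In Python, from workcell import bot gives the robot as it stands.
- The arm moves only by the tool drive_tool, never from a script. Its argument "steps" is a list of rows, each a list of 2 entries, a list of its own where there are three numbers: the shift along the tool's x, y, z in mm, then the turn about the tool's z in degrees. In form: [[[dx, dy, dz], twist], ...]. A call has 1 to 8 rows; each row shifts and turns the commanded pose from where the row before left it, along the tool's axes as they then stand; what a row does not reach is not made up. A row lasts 1/12 s, in which the tool goes at most 41.7 mm and 7.16 degrees, less where a joint would pass 70% of its speed; a pose out of reach is approached as far as the arm can. A call is refused whole if a number of a shift passes 41.7 or a number of a turn 7.16, either way. A call with a gripper value outside its range is refused whole. "jaw" is the opening, from 0 (shut) to 1 (fully open), set as the call begins (left out, the last holds). The fingers move at their own pace and stop on an object; "force" is the grip in N (left out, the last holds). Time passes only in rows, so rows that do not move let the fingers close. It gives the time, the measured TCP pose, the force and the opening at its end, in the units of the state.
- bot.read_state(): the state, without advancing time (a new reading comes with each control period).
- bot.read_camera(name): name is "scene" or "top" or "wrist"; returns the picture (480x640x3 uint8, red, green, blue); there is no depth.
- bot.camera_info(name): a dict with "fx", "fy", "cx", "cy" (pixels), "position" and "attitude" of the camera in the world. Camera axes: x right, y down, z forward; pixel columns grow to the right and rows downward; lengths in m; the calibration is good to about 2 mm. A picture is of the moment at which its call begins: read the wrist's pose just before it. camera_info takes no time and is no camera call; for the wrist camera it gives the pose at the moment of the call.
- bot.finish_job(): hands the job in, once; it reports no verdict.
The state is a dict: "time": time; "q": joint angles; "joint_vel": joint speeds; "joint_torque": joint torques, N m; "tool_pos": TCP position; "tcp_rot": TCP orientation; "wrist_force": force on the tool from outside, world axes, zero at the start; "torque": the same for the moment, N m; "width": opening from 0.0 (shut) to 1.0 (fully open).
Only numpy, scipy, OpenCV 4.12 (cv2) and the standard library are available. Lean on these libraries where they do the work, as an engineer would, in place of code of your own. Each camera call takes 0.05 s, during which the arm holds its last target.

## Working session

There is one attempt and no reset: what is moved stays moved. The work goes in short steps, Python scripts to look and compute and a tool call to move; the robot and the scene stay as the last step left them, time stands still between calls to the robot, and variables do not carry over. Pictures are saved under pics/ and viewed, and the job is handed in when it is done.

Besides the shell and the picture viewer there is one more tool, called after "Call:" in YAML: its name, and indented under it one key for each argument. drive_tool: Moves the arm, as the interface text tells. Its arguments: {"type":"object","properties":{"steps":{"type":"array","items":{"type":"array"}},"jaw":{"type":"number"},"force":{"type":"number"}},"required":["steps"]}

```bash
mkdir -p pics; python3 - <<'E'
from workcell import bot
import cv2
for n in("scene","top"):
    im=bot.read_camera(n); cv2.imwrite(f"pics/{n}0.png",im[:,:,::-1]); print(n,bot.camera_info(n))
s=bot.read_state(); print(s)
E
```

```text
scene {'fx': 455.3439341173789, 'fy': 455.3439341173789, 'cx': 314.30450100466726, 'cy': 241.7069433116409, 'position': array([ 0.89113541, -0.39458659,  0.72054171]), 'attitude': array([-2.35127815, -0.73463164,  0.27791437])}
top {'fx': 446.4537283841415, 'fy': 446.4537283841415, 'cx': 321.2981353671631, 'cy': 241.26171019572647, 'position': array([0.45280304, 0.0291374 , 0.9030789 ]), 'attitude': array([-2.11563281,  2.15698932, -0.15919433])}
{'time': 0.1, 'q': array([-1.28691111e+00,  2.64656582e-01,  1.60523775e+00, -1.23493080e-05,
        1.27369094e+00, -3.68761496e-02]), 'joint_vel': array([ 0.00147483, -0.00104582, -0.00345081, -0.00098868, -0.00039899,
       -0.00036051]), 'joint_torque': array([-5.91754178e-04, -5.16707826e+01, -3.68589199e+01, -9.13865301e-05,
        6.39521182e-03, -2.51277484e-06]), 'tool_pos': array([ 0.21264608, -0.63993911,  0.23010066]), 'tcp_rot': array([-3.09932366e+00, -5.01383614e-01,  4.03733737e-04]), 'wrist_force': array([ 0.74715453,  0.24305808, -1.26469853]), 'torque': array([ 0.00631245,  0.0112208 , -0.01844613]), 'width': 0.9978631772320824}
```

```bash
ls -la .
```

```text
total 12
drwxr-xr-x  3 agent agent 4096 Dec  6 04:43 .
drwxr-xr-x 23 root  root  4096 Dec  6 04:43 ..
drwxr-xr-x  2 agent agent 4096 Dec  6 04:43 pics
```

View pics/top0.png

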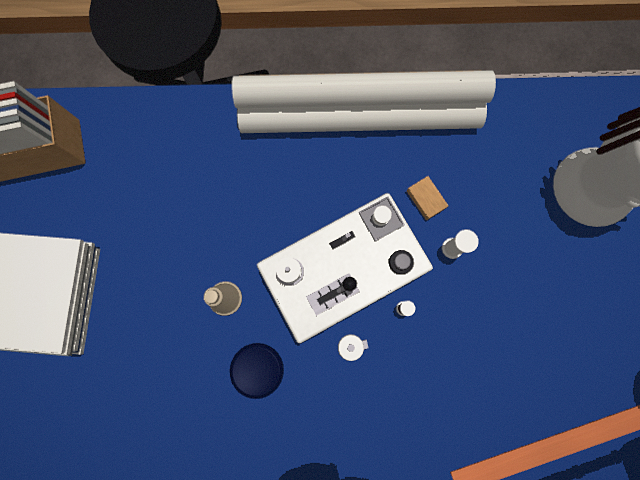

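View pics/scene0.png

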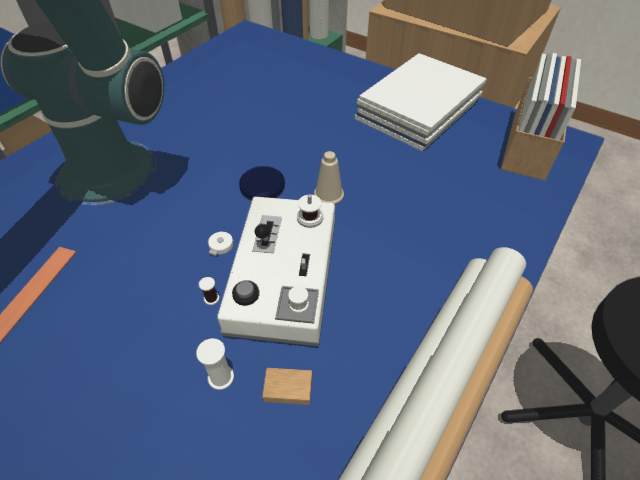

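The top view shows the box with corners near (258,266), (388,194), (433,268) and (300,342), the start button at (401,261), the ball at (349,284) and the spindle at (288,270). The scene view has the button at (245,292) and the ball at (263,231).

```bash
cat > h.py <<'E'
import numpy as np,cv2
from scipy.spatial.transform import Rotation as R
from workcell import bot
def ray(n,u,v):
    c=bot.camera_info(n); d=R.from_rotvec(c['attitude']).apply([(u-c['cx'])/c['fx'],(v-c['cy'])/c['fy'],1]); return c['position'],d
def onz(n,u,v,z):
    p,d=ray(n,u,v); return p+d*(z-p[2])/d[2]
def tri(a,b):
    p,d=ray("top",*a);q,e=ray("scene",*b)
    s=np.linalg.lstsq(np.c_[d,-e],q-p,rcond=None)[0]; x=p+d*s[0];y=q+e*s[1]
    return (x+y)/2,np.linalg.norm(x-y)
E
python3 - <<'E'
from h import *
im=cv2.imread("pics/top0.png"); h=cv2.cvtColor(im,cv2.COLOR_BGR2HSV)
m=((h[...,1]<60)&(h[...,2]>140)).astype(np.uint8); m[:150]=0;
cs,_=cv2.findContours(m,0,2)
for c in cs:
    if cv2.contourArea(c)>150: print(cv2.contourArea(c),cv2.minAreaRect(c)[0],cv2.boundingRect(c))
c=[c for c in cs if 230<cv2.minAreaRect(c)[0][0]<440]; c=max(c,key=cv2.contourArea)
b=cv2.boxPoints(cv2.minAreaRect(c)); print(b)
P=np.array([onz("top",*p,0.07) for p in b]); print(P.round(4)); print([np.linalg.norm(P[i]-P[i-1]) for i in range(4)])
ctr=P.mean(0); 
e=[P[i]-P[i-1] for i in range(4)]; L=max(e,key=np.linalg.norm); yaw=np.arctan2(-L[0],L[1]); yaw=(yaw+np.pi/2)%np.pi-np.pi/2; print("ctr",ctr,"yaw",yaw)
Rz=R.from_euler('z',yaw)
for n,p in dict(button=(-.045,-.095,.092),pivot=(-.035,.045,.04),knob=(-.035,.045-.0335,.115),spind=(.04,.095,.13)).items(): print(n,(ctr*[1,1,0]+Rz.apply(p)).round(4))
print("btn",onz("top",401,261,.092),tri((401,261),(245,292)))
print("ball",onz("top",349,284,.115),tri((349,284),(263,231)))
k=np.hstack([cv2.resize(im[180:360,240:450],None,fx=2.4,fy=2.4,interpolation=2)]);cv2.imwrite("pics/topz.png",k)
s=cv2.imread("pics/scene0.png");cv2.imwrite("pics/scz.png",cv2.resize(s[170:410,180:360],None,fx=2.4,fy=2.4))
E
```

```text
516.0 (353.0, 347.5) (339, 335, 29, 26)
174.5 (406.9382019042969, 307.10113525390625) (397, 301, 19, 15)
8259.0 (41.13593292236328, 294.0508728027344) (0, 233, 92, 122)
395.5 (466.25006103515625, 240.7500457763672) (455, 229, 24, 24)
13525.5 (343.7783203125, 266.40093994140625) (257, 193, 176, 150)
[[254.1038  264.38678]
 [389.44342 189.19812]
 [433.45282 268.4151 ]
 [298.11322 343.60376]]
[[ 0.5429  0.1613  0.07  ]
 [ 0.6829 -0.0985  0.07  ]
 [ 0.5288 -0.174   0.07  ]
 [ 0.3962  0.0802  0.07  ]]
[np.float64(0.16762812365771687), np.float64(0.2950523394985142), np.float64(0.17167787194418083), np.float64(0.286694239023138)]
ctr [ 0.53769432 -0.00776141  0.07      ] yaw 0.4944941139643042
button [ 0.5432 -0.1127  0.092 ]
pivot [0.4855 0.0152 0.04  ]
knob [ 0.5014 -0.0142  0.115 ]
spind [0.5278 0.0948 0.13  ]
btn [ 0.54146342 -0.11040324  0.092     ] (array([ 0.54393184, -0.11226362,  0.07639967]), np.float64(0.002242604946479975))
ball [ 0.50009068 -0.01322952  0.115     ] (array([ 0.50261834, -0.01114852,  0.11088077]), np.float64(0.0064812759718856595))
```

View pics/topz.png

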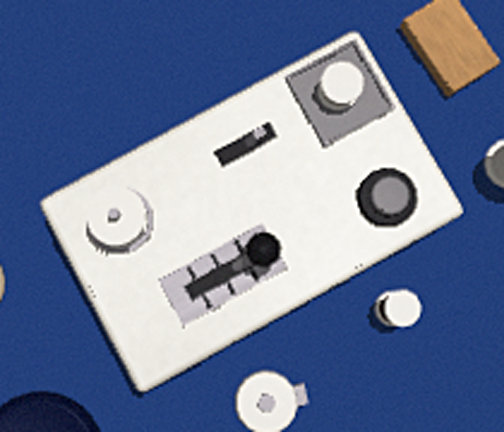

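View pics/scz.png

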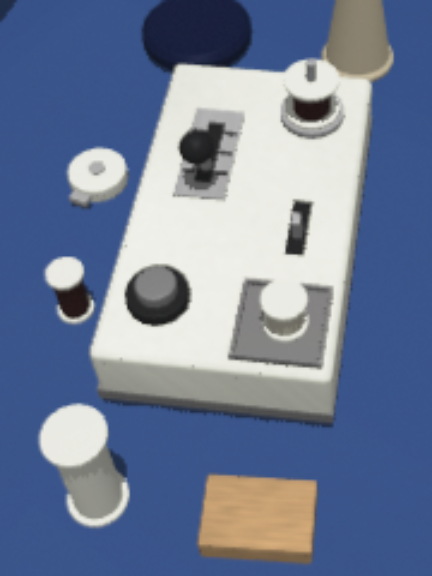

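Call:
drive_tool:
  steps:
    - [[0,0,0],-5]
    - [[0,0,0],-5]
    - [[30,-20,0],0]
    - [[30,-20,0],0]
    - [[30,-20,0],0]
    - [[30,-20,0],0]
    - [[30,-20,0],0]
    - [[30,-20,0],0]
  jaw: 0

```text
time: 0.77
tool_pos: [0.3144, -0.4475, 0.2307]
tcp_rot: [-3.045, -0.769, 0.0]
wrist_force: [0.0, 0.1, 0.1]
width: 0.001
```

Call:
drive_tool:
  steps:
    - [[30,-20,0],0]
    - [[30,-20,0],0]
    - [[30,-20,0],0]
    - [[30,-20,0],0]
    - [[30,-20,0],0]
    - [[30,-20,0],0]
    - [[30,-20,0],0]
    - [[0,0,0],0]

```text
time: 1.43
tool_pos: [0.4342, -0.2212, 0.2309]
tcp_rot: [-3.041, -0.777, -0.003]
wrist_force: [-0.0, -1.0, 0.2]
width: 0.001
```

```bash
cat > rel.py <<'E'
from h import *
s=bot.read_state(); T=R.from_rotvec(s['tcp_rot']); p=s['tool_pos']
print(s['time'],p.round(4),T.as_matrix().round(3).tolist(),s['width'],s['wrist_force'].round(1))
yaw=.4945; Rz=R.from_euler('z',yaw); c=np.array([.5370,-.0068,0])
print("in winder mm",(Rz.inv().apply(p-c)*1000).round(1))
for n,q in dict(pre=(-.035,-.026,.102),btn=(-.045,-.095,.092)).items(): print(n,(T.inv().apply(c+Rz.apply(q)-p)*1000).round(1))
E
python3 rel.py
```

```text
1.4333 [ 0.4342 -0.2212  0.2309] [[0.877, 0.48, 0.001], [0.48, -0.877, 0.003], [0.002, -0.002, -1.0]] 0.0012150983210745293 [-0.  -1.   0.2]
in winder mm [-192.2 -140.   230.9]
pre [ 157.6 -112.7  129.5]
btn [147.2 -43.8 139.3]
```

Call:
drive_tool:
  steps:
    - [[32,-23,0],0]
    - [[32,-23,0],0]
    - [[32,-23,0],0]
    - [[32,-23,0],0]
    - [[30,-21,0],0]
    - [[0,0,30],0]
    - [[0,0,30],0]
    - [[0,0,0],0]

```text
time: 2.1
tool_pos: [0.5131, -0.0506, 0.1649]
tcp_rot: [-3.041, -0.772, 0.017]
wrist_force: [-1.6, 0.5, -0.9]
width: -0.001
```

```bash
python3 - <<'E'
import rel
from h import *
for n in("wrist","scene","top"):
    im=bot.read_camera(n)[:,:,::-1]; 
    if n=="scene": im=cv2.resize(im[100:400,160:400],None,fx=2,fy=2)
    if n=="top": im=cv2.resize(im[150:360,220:460],None,fx=2,fy=2)
    cv2.imwrite(f"pics/{n}1.png",im)
E
```

```text
2.1 [ 0.5131 -0.0506  0.1649] [[0.879, 0.477, -0.011], [0.477, -0.879, 0.001], [-0.009, -0.007, -1.0]] -0.0014550640498677827 [-1.6  0.5 -0.9]
in winder mm [-41.8 -27.2 164.9]
pre [ 7.4 -0.8 62.8]
btn [-2.7 68.2 72.5]
```

View pics/scene1.png

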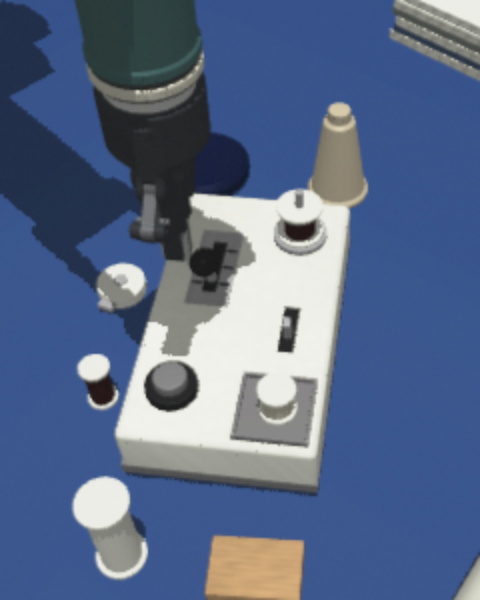

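View pics/wrist1.png

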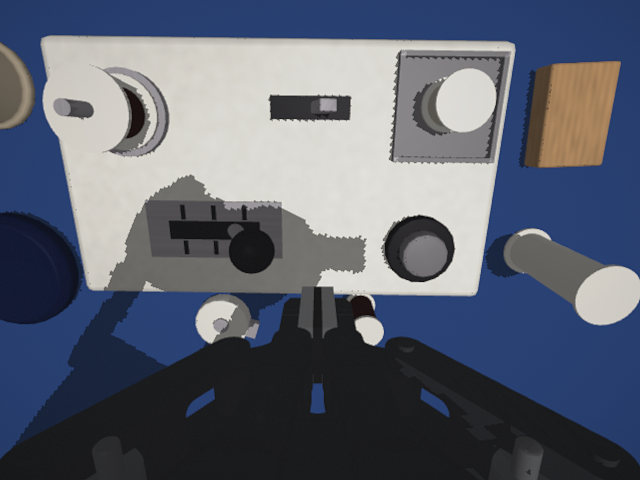

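The wrist view shows the shut fingertips at (318,295), to the right of the ball at (251,252), which is its -y side. The button cap is at (424,255). I'll check both pixels against the calibration.

```bash
python3 - <<'E'
from h import *
Rz=R.from_euler('z',.4945); c=np.array([.5370,-.0068,0])
for uv,z in (((251,252),.115),((424,255),.092)):
    p=onz("wrist",*uv,z); print(p.round(4),(Rz.inv().apply(p-c)*1000).round(1))
E
python3 rel.py
```

```text
[ 0.5036 -0.0144  0.115 ] [-33.    9.2 115. ]
[ 0.5472 -0.1157  0.092 ] [ -42.7 -100.7   92. ]
2.25 [ 0.5176 -0.0524  0.1717] [[0.88, 0.475, -0.001], [0.475, -0.88, -0.0], [-0.0, -0.0, -1.0]] -0.0002468472053555421 [0.1 0.1 0.8]
in winder mm [-38.7 -30.9 171.7]
pre [ 3.7 -4.9 69.7]
btn [-6.3 64.1 79.7]
```

Call:
drive_tool:
  steps:
    - [[4,0,20],0]
    - [[0,0,20],0]
    - [[0,0,20],0]
    - [[0,0,9],0]
    - [[0,0,0],0]
    - [[0,0,0],0]
    - [[0,0,0],0]

```text
time: 2.83
tool_pos: [0.5227, -0.0505, 0.1043]
tcp_rot: [3.045, 0.769, 0.005]
wrist_force: [0.1, -0.0, -0.1]
width: -0.003
```

```bash
python3 - <<'E'
import rel
from h import *
Rz=R.from_euler('z',.4945); c=np.array([.5370,-.0068,0])
for uv,z in (((251,252),.115),):pass
for n in("wrist","scene"):
    im=bot.read_camera(n)[:,:,::-1]; 
    if n=="scene": im=cv2.resize(im[100:400,160:400],None,fx=2,fy=2)
    cv2.imwrite(f"pics/{n}2.png",im)
E
```

```text
2.8333 [ 0.5227 -0.0505  0.1043] [[0.88, 0.475, 0.003], [0.475, -0.88, -0.0], [0.003, 0.002, -1.0]] -0.002874219911389426 [ 0.1 -0.  -0.1]
in winder mm [-33.3 -31.7 104.3]
pre [-1.7 -5.7  2.3]
btn [-11.7  63.2  12.4]
```

View pics/wrist2.png

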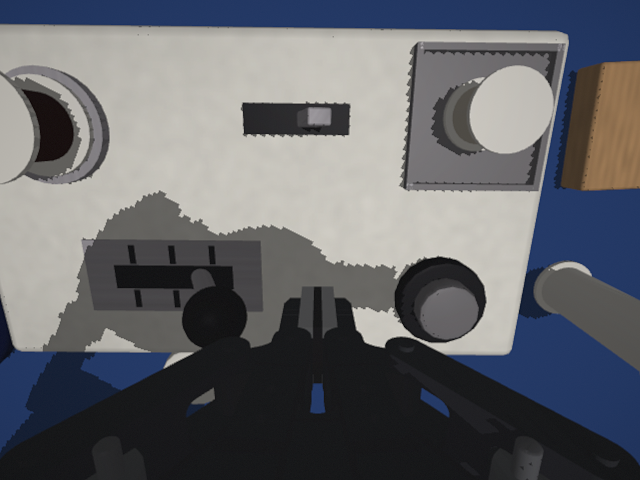

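View pics/scene2.png

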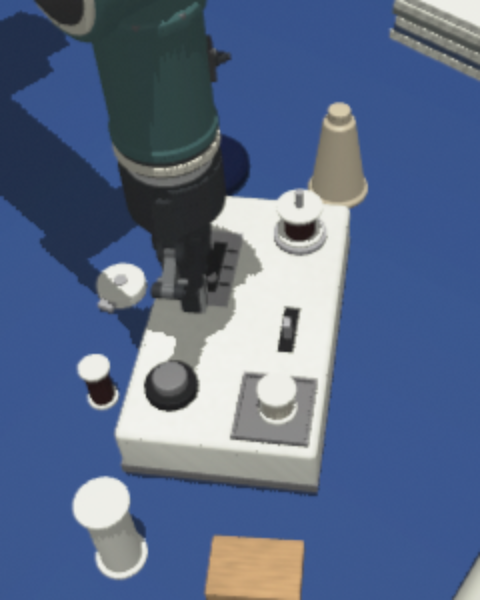

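The wrist view shows the ball at (214,318) and the fingertip pads at (303-335, 287). I'll check the fore-aft alignment.

```bash
python3 - <<'E'
from h import *
Rz=R.from_euler('z',.4945); c=np.array([.5370,-.0068,0])
ci=bot.camera_info("wrist"); p=bot.read_state()['tool_pos']
for uv,z in (((214,318),.115),((447,310),.092)):
    q=onz("wrist",*uv,z); print((Rz.inv().apply(q-c)*1000).round(1))
l=R.from_rotvec(ci['attitude']).inv().apply(p-ci['position']); print(l, l[:2]/l[2]*ci['fx']+[ci['cx'],ci['cy']])
print(bot.read_state()['time'])
import rel
E
```

```text
[-34.1  12.1 115. ]
[-42.5 -93.6  92. ]
[0.00081697 0.02817261 0.15746677] [319.01253342 304.34936529]
2.9333
2.9333 [ 0.5226 -0.0504  0.1042] [[0.88, 0.475, 0.003], [0.475, -0.88, -0.0], [0.003, 0.002, -1.0]] 0.00022254869689661072 [-0.8  0.3 -0.5]
in winder mm [-33.3 -31.5 104.2]
pre [-1.7 -5.5  2.2]
btn [-11.7  63.4  12.3]
```

Call:
drive_tool:
  steps:
    - [[-1,-6,2],0]
    - [[0,-6,0],0]
    - [[0,-6,0],0]
    - [[0,-6,0],0]
    - [[0,-6,0],0]
    - [[0,-6,0],0]
    - [[0,-6,0],0]
    - [[0,-6,0],0]

```text
time: 3.6
tool_pos: [0.4967, -0.0074, 0.1001]
tcp_rot: [-3.045, -0.77, 0.001]
wrist_force: [0.1, 0.0, -0.2]
width: 0.004
```

Call:
drive_tool:
  steps:
    - [[0,-5,0],0]
    - [[0,-5,0],0]
    - [[0,-5,0],0]
    - [[0,-5,0],0]
    - [[0,-4,0],0]
    - [[0,-4,0],0]
    - [[0,0,0],0]

```text
time: 4.18
tool_pos: [0.4832, 0.0173, 0.0998]
tcp_rot: [-3.045, -0.771, 0.002]
wrist_force: [-0.2, 0.2, 0.2]
width: 0.0
```

```bash
python3 - <<'E'
import rel
from h import *
for n in("wrist","top"):
    im=bot.read_camera(n)[:,:,::-1]; 
    if n=="top": im=cv2.resize(im[180:360,240:450],None,fx=2.4,fy=2.4)
    cv2.imwrite(f"pics/{n}3.png",im)
E
```

```text
4.1833 [0.4832 0.0173 0.0998] [[0.88, 0.476, -0.001], [0.476, -0.88, 0.001], [-0.001, -0.001, -1.0]] 0.0004797136426000997 [-0.2  0.2  0.2]
in winder mm [-35.9  46.7  99.8]
pre [ 0.8 72.7 -2.3]
btn [ -9.3 141.7   7.6]
```

View pics/wrist3.png

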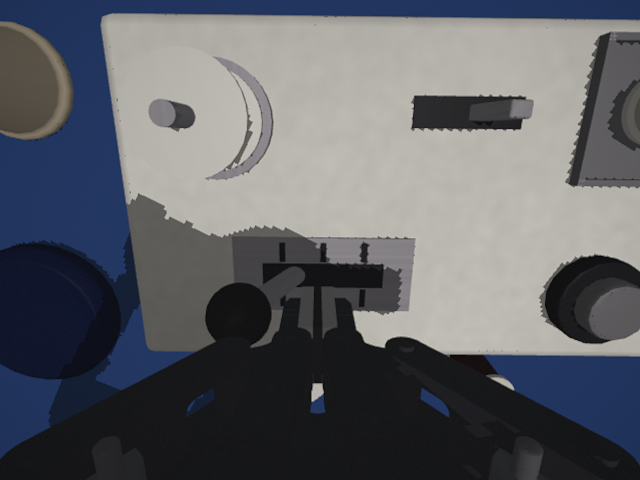

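The ball is now at (238,316), with the rod leaning to +y and clear of the finger. I'll measure the ball.

```bash
python3 - <<'E'
from h import *
Rz=R.from_euler('z',.4945); c=np.array([.5370,-.0068,0])
for z in(.115,.122): print((Rz.inv().apply(onz("wrist",238,316,z)-c)*1000).round(1))
E
python3 rel.py
```

```text
[-33.3  78.5 115. ]
[-29.5  76.8 122. ]
4.2833 [0.4839 0.0167 0.1   ] [[0.88, 0.476, -0.001], [0.476, -0.88, 0.0], [-0.0, -0.0, -1.0]] 0.0010996943726169456 [ 0.1 -0.7  0.1]
in winder mm [-35.6  45.9 100. ]
pre [ 0.5 71.9 -2. ]
btn [ -9.6 140.9   8. ]
```

The ball is at y = 78.5 mm, exactly the expected second-notch position, with no contact force. I'll retreat, rise and go over the button.

Call:
drive_tool:
  steps:
    - [[0,10,0],0]
    - [[0,5,-20],0]
    - [[0,5,-25],0]
    - [[-2,30,0],0]
    - [[-2,30,0],0]
    - [[-2,30,0],0]
    - [[-2,30,0],0]
    - [[0,0,0],0]

```text
time: 4.95
tool_pos: [0.5465, -0.1159, 0.1459]
tcp_rot: [3.043, 0.764, 0.004]
wrist_force: [0.5, -0.7, -0.2]
width: 0.0
```

Call:
drive_tool:
  steps:
    - [[0,0,0],0]
    - [[0,0,0],0]

```text
time: 5.12
tool_pos: [0.5434, -0.111, 0.1448]
tcp_rot: [-3.045, -0.768, 0.001]
wrist_force: [-0.6, 0.2, -0.2]
width: -0.002
```

```bash
python3 - <<'E'
import rel
from h import *
im=bot.read_camera("wrist")[:,:,::-1]; cv2.imwrite("pics/wrist4.png",im)
E
```

```text
5.1167 [ 0.5434 -0.111   0.1448] [[0.88, 0.474, -0.001], [0.474, -0.88, 0.001], [-0.001, -0.001, -1.0]] -0.0018706771936485506 [-0.6  0.2 -0.2]
in winder mm [-43.9 -94.7 144.8]
pre [  8.9 -68.7  42.9]
btn [-1.1  0.3 52.8]
```

View pics/wrist4.png

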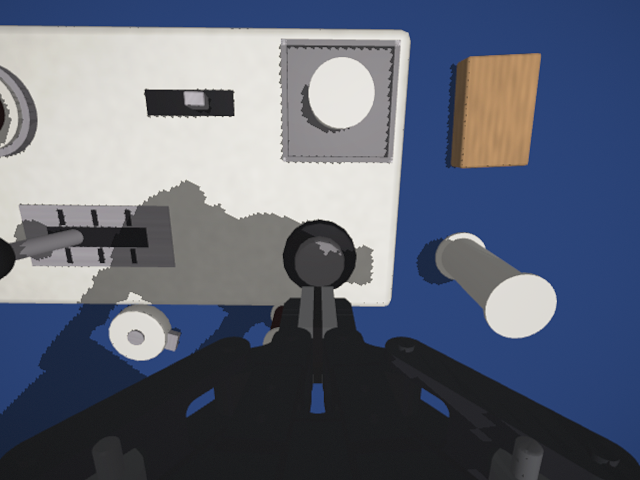

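The fingertips are centred over the button, at about (319,262), and the lever still leans to +y at the left edge. I'll press now.

Call:
drive_tool:
  steps:
    - [[0,0,20],0]
    - [[0,0,20],0]
    - [[0,0,8],0]
    - [[0,0,0],0]
    - [[0,0,3],0]
    - [[0,0,3],0]
    - [[0,0,0],0]

```text
time: 5.75
tool_pos: [0.5445, -0.1105, 0.092]
tcp_rot: [3.045, 0.77, 0.002]
wrist_force: [-0.0, 0.6, 1.4]
width: -0.003
```

Call:
drive_tool:
  steps:
    - [[0,0,2],0]
    - [[0,0,2],0]
    - [[0,0,1],0]
    - [[0,0,0],0]

```text
time: 6.08
tool_pos: [0.5447, -0.1106, 0.0871]
tcp_rot: [3.045, 0.77, 0.003]
wrist_force: [1.2, 1.4, 3.8]
width: -0.0
```

Call:
drive_tool:
  steps:
    - [[0,0,1],0]
    - [[0,0,1],0]
    - [[0,0,1],0]
    - [[0,0,0],0]
    - [[0,0,0],0]

```text
time: 6.5
tool_pos: [0.5448, -0.1107, 0.0859]
tcp_rot: [3.045, 0.77, 0.003]
wrist_force: [-3.0, 2.9, 16.0]
width: 0.001
```

The tool stopped at z = 0.086 m with 16 N, so the button is at its bottom stop. I'll release straight up.

Call:
drive_tool:
  steps:
    - [[0,0,-5],0]
    - [[0,0,-15],0]
    - [[0,0,-30],0]
    - [[0,0,-30],0]
    - [[0,0,-20],0]
    - [[0,0,0],0]
    - [[0,0,0],0]
    - [[0,0,0],0]

```text
time: 7.17
tool_pos: [0.5426, -0.1106, 0.1819]
tcp_rot: [-3.045, -0.77, 0.003]
wrist_force: [0.2, 0.1, 0.8]
width: -0.003
```

```bash
python3 - <<'E'
import rel
from h import *
a=bot.read_camera("scene")[:,:,::-1]; b=cv2.imread("pics/scene0.png")
cv2.imwrite("pics/s5.png",np.hstack([cv2.resize(x[150:410,170:360],None,fx=2.1,fy=2.1) for x in(b,a)]))
cv2.imwrite("pics/wrist5.png",bot.read_camera("wrist")[:,:,::-1])
E
```

```text
7.1667 [ 0.5426 -0.1106  0.1819] [[0.88, 0.475, -0.002], [0.475, -0.88, 0.0], [-0.002, -0.001, -1.0]] -0.0033362895471941868 [0.2 0.1 0.8]
in winder mm [-44.3 -94.  181.9]
pre [  9.5 -67.9  80. ]
btn [-0.5  1.1 89.9]
```

View pics/s5.png

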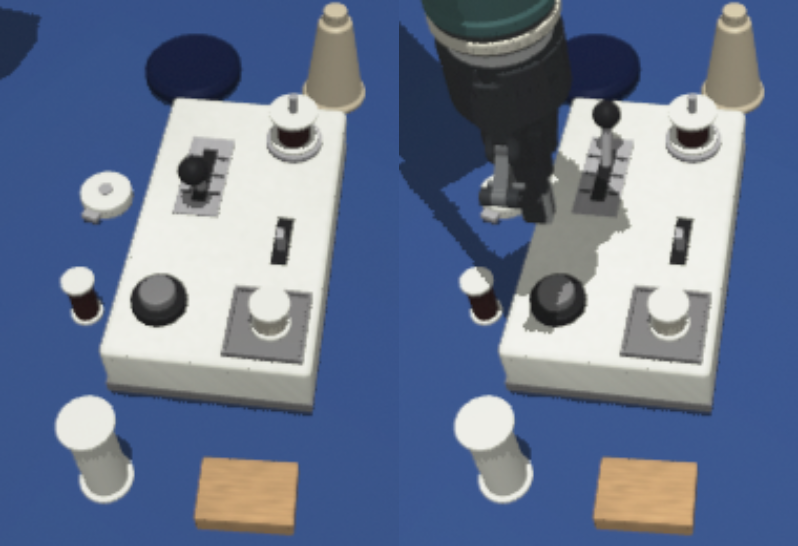

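View pics/wrist5.png

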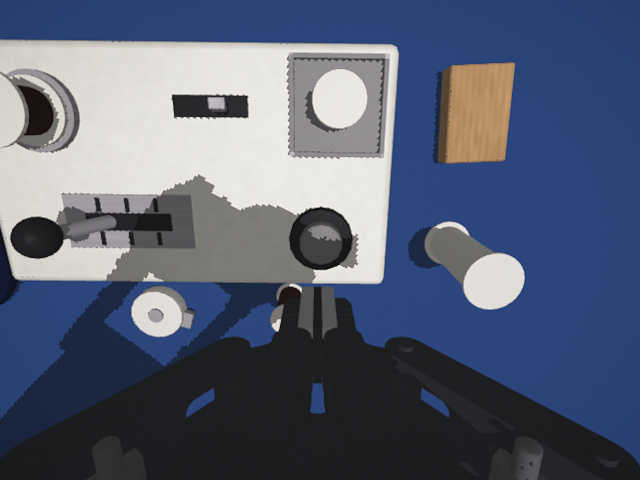

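The lever is still in the far notch: the ball is at (607,115) in the right half of the before/after pair. The button is up, and the bystanders and tension lever look unchanged. The robot is clear, so I'm handing in.

```bash
python3 -c "
from workcell import bot
print(bot.finish_job())"
```

```text
the job is handed in; nothing more can be done
None
```

The speed lever is in its far notch and the start button was pressed fully down and released. I handed the job in at about 7.3 s of the 43 s allowed; no verdict was reported.

- **Speed lever:** I pushed it with the back of the shut fingers from the end nearest the button, past the middle notch. Before pressing, the ball measured 78.5 mm in the winder's y, where the second notch should put it. It was free of the finger, with no contact force.
- **Start button:** I pressed it until the tool stopped at z = 0.086 m with 16 N. That matches its 6 mm of travel from a top at 92 mm. I then lifted off straight up.
- **Last pictures:** The lever was still in the far notch and the button was up. The tension lever and the loose things in view looked the same as at the start. The arm hid part of the pin dish and tape case in the scene view, so those I could check only partly; I compared by eye and did not measure distances. The robot was about 90 mm above the button and touching nothing.
- **Disagreements:** Button and ball positions from different views differed by about 2 to 3 mm, which did not matter here. One wrist-camera reading taken while the arm was still settling was off by about 5 mm, so I did not use it. My first two-view estimate of the button height, 76 mm against the true 92 mm, came from a poorly picked pixel, so I used the given height.

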